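# Put away a stacked parts delivery

### The job

Put away the delivery stacked on the parts counter: take the stack apart from the top and lay each part flat on the floor of the bin that already holds its kind, in the free space in front of the stock there, the cartons lengthwise in the bin like the stock. Set the parts down rather than dropping them, tip none of them over, and leave the mug and the tape roll where they are.

Things in the scene. Friction and masses are not known exactly. Their poses are not given: they have to be found in the camera images.
- bearing_mid (a point): Bare steel tapered roller bearing, a disc 47 mm across and 16 mm high with a dark bore, about 0.12 kg; lies flat on top of the stack, on the short carton. The point is its centre, half-way up; z up along its axis.
- short_carton_mid (a point): Shortest plain brown carton, 74 x 50 x 26 mm (length x, width y, height z), about 0.16 kg; third from the bottom, lies on the middle carton. The point is its centre, half-way up; x along its length, z up.
- middle_carton_mid (a point): Middle-sized plain brown carton, 102 x 54 x 30 mm (length x, width y, height z), about 0.28 kg; second from the bottom, lies on the long carton. The point is its centre, half-way up; x along its length, z up.
- long_carton_mid (a point): Longest plain brown carton, 132 x 56 x 38 mm (length x, width y, height z), about 0.45 kg; bottom of the stack, lies on the counter, its length roughly across the robot's view (along world y, up to half a radian off). The point is its centre, half-way up; x along its length, z up.
- bin_bearing: Fixed black shelf bin, 296 long (x) x 130 wide x 45 mm high, on a 12 mm deck, in a row of four in any order. Six such bearings lie in its back half. Origin: centre of the underside; x runs from the 26 mm high lip (-148 mm, towards the robot) to the back. Walls and floor 3 mm. Free floor from x = -145 to +5 mm, 124 mm wide.
- bin_short: Fixed black shelf bin, 296 long (x) x 130 wide x 45 mm high, on a 12 mm deck, in a row of four in any order. Four short cartons lie lengthwise in its back half. Origin: centre of the underside; x runs from the 26 mm high lip (-148 mm, towards the robot) to the back. Walls and floor 3 mm. Free floor from x = -145 to +5 mm, 124 mm wide.
- bin_middle: Fixed black shelf bin, 296 long (x) x 130 wide x 45 mm high, on a 12 mm deck, in a row of four in any order. Three middle cartons lie lengthwise in its back half, 63 mm high. Origin: centre of the underside; x runs from the 26 mm high lip (-148 mm, towards the robot) to the back. Walls and floor 3 mm. Free floor from x = -145 to +5 mm, 124 mm wide.
- bin_long: Fixed black shelf bin, 296 long (x) x 130 wide x 45 mm high, on a 12 mm deck, in a row of four in any order. Two long cartons lie lengthwise in its back half, 79 mm high. Origin: centre of the underside; x runs from the 26 mm high lip (-148 mm, towards the robot) to the back. Walls and floor 3 mm. Free floor from x = -145 to +5 mm, 124 mm wide.
- mug_mid (a point): White mug standing on the counter beside or near the stack, 80 mm across, 92 mm high, with a handle standing out about 35 mm; loose, to be left alone. The point is its centre, half-way up.
- tape_mid (a point): Roll of packing tape lying flat on the counter beside or near the stack, 100 mm across, 48 mm high; loose, to be left alone. The point is its centre, half-way up.
Things that resemble listed ones, but are neither listed nor needed, are in the scene too. Leave any purple look-alike of the part that bears long_carton_mid alone.

How it is judged:
By the outcome, as a careful person would: the job done as asked, in the order asked, and still so for the second after the job is handed in, with the robot touching nothing.
It also fails if it takes over 122 s, if anything falls off the work surface, if the arm or the gripper's body presses on something with over 40 N, if the wrist force passes 120 N, or if a joint passes its speed limit or range.

### The arm

A 6-joint arm with a two-finger parallel gripper is mounted at the origin on the work surface. World frame = base frame: x ahead of the robot, y to its left, z up, the work surface at z = 0. Lengths are in m, angles in rad, forces in N, time in s.
With the tool pointing down it reaches from about 0.35 to 0.85 m from the base axis. Payload 8.1 kg.
Tool frame: the origin (TCP) lies midway between the tips of the shut fingers; the grasp point (between the pads) lies 19 mm behind it; z points along the fingers, y is the direction in which the jaws open and shut (so a half turn about z gives the same grasp; the last joint's range is limited). The gripper opens to 85 mm and grips with 20 to 120 N. Pads are 22 mm wide; open, the fingers measure 114 mm over their backs; the gripper's body (76 mm by 85 mm) begins 54 mm behind the grasp point. The pads swing forward as they close: fully open they stand 13 mm farther back than shut.
Start: joints at [1.021, 0.13, 1.488, -0, 1.523, -0.085], TCP at [0.269, 0.536, 0.231] pointing down, gripper open.
Joint ranges: [-2.96, 2.96], [-0.89, 2.26], [0.02, 2.5], [-1.34, 4.48], [0, 2.73], [-2.66, 2.66]. Speed limits (rad/s): [2.39, 2.39, 2.79, 3.14, 3.14, 3.14].

### API

Orientations are given as a unit quaternion [x, y, z, w].
In Python, from plant import manip, optics, sign_off gives the robot as it stands.
- The arm moves only by the tool drive_tool, never from a script. Its argument "moves" is a list of rows, each a list of 2 entries, a list of its own where there are three numbers: the shift along the tool's x, y, z normalised to -1 to 1, where 1 is 0.06 m, then the turn, a rotation vector about the tool's x, y, z normalised to -1 to 1, where 1 is 5 degrees. In form: [[[x, y, z], [ax, ay, az]], ...]. A call has 1 to 20 rows; each row shifts and turns the commanded pose from where the row before left it, along the tool's axes as they then stand; what a row does not reach is not made up. A row lasts 1/8 s, in which the tool goes at most 62.5 mm and 10.7 degrees, less where a joint would pass 70% of its speed; a pose out of reach is approached as far as the arm can. A call with a number of a shift or a turn outside -1 to 1 is refused whole. A call with a gripper value outside its range is refused whole. "gripper" is the closure, from 0 (fully open) to 1 (shut), set as the call begins (left out, the last holds). The fingers move at their own pace and stop on an object; the grip force is fixed at half the most. Time passes only in rows, so rows that do not move let the fingers close. It gives the time, the measured TCP pose, the force and the opening at its end, in the units of the state.
- manip.sense(): the state, without advancing time (a new reading comes with each control period).
- optics.get_image(name): name is "scene" or "side" or "wrist"; returns a dict with "image" (480x640x3 uint8, red, green, blue), "depth" (480x640 float32, m along the optical axis (not along the pixel's ray), 0 where there is no reading), "mtx" (3x3 intrinsics, pixels), "k1" (the pictures are not rectified: a ray, as slopes to the right and down, at radius r is drawn at 1 + k1 r^2 times it, then the intrinsics apply), "eye" and "attitude" of the camera in the world. Camera axes: x right, y down, z forward; pixel columns grow to the right and rows downward; lengths in m; the calibration is good to about 2 mm. A picture is of the moment at which its call begins.
- sign_off(): hands the job in, once; it reports no verdict.
The state is a dict: "time_s": time; "joints": joint angles; "joint_velocities": joint speeds; "effort": joint torques, N m; "tool_pos": TCP position; "ee_rot": TCP orientation; "force": force on the tool from outside, world axes, zero at the start; "ft_torque": the same for the moment, N m; "finger_gap": opening from 0.0 (shut) to 1.0 (fully open).
Only numpy, scipy, OpenCV 4.12 (cv2) and the standard library are available. Lean on these libraries where they do the work, as an engineer would, in place of code of your own. Each camera call takes 0.05 s, during which the arm holds its last target.

## Working session

There is one attempt and no reset: what is moved stays moved. The work goes in short steps, Python scripts to look and compute and a tool call to move; the robot and the scene stay as the last step left them, time stands still between calls to the robot, and variables do not carry over. Pictures are saved under pics/ and viewed, and the job is handed in when it is done.

Besides the shell and the picture viewer there is one more tool, called after "Request:" in YAML: its name, and indented under it one key for each argument. drive_tool: Moves the arm, as the interface text tells. Scaled input: -1 to 1 covers 0.06 m each way for a shift and 5 degrees each way for a turn. Its arguments: {"type":"object","properties":{"moves":{"type":"array"},"gripper":{"type":"number"}},"required":["moves"]}

```bash
mkdir -p pics; ls
python3 - <<'E'
from plant import manip, optics
import cv2
s=manip.sense(); print({k:s[k] for k in s})
for n in ["scene","side","wrist"]:
    o=optics.get_image(n); cv2.imwrite(f"pics/{n}0.png",o["image"][:,:,::-1])
    print(n,o["mtx"],o["k1"],o["eye"],o["attitude"],(o["depth"]>0).mean())
E
```

```text
pics
{'time_s': 0.0, 'joints': array([ 1.02062346e+00,  1.31129109e-01,  1.48932058e+00,  7.04321029e-06,
        1.52300499e+00, -8.53975298e-02]), 'joint_velocities': array([-0.00103276, -0.00070545, -0.000422  ,  0.00021381, -0.00023599,
        0.00092472]), 'effort': array([-6.86748208e-04, -5.69399464e+01, -5.00555670e+01, -4.62378903e-04,
        1.51408254e-02,  5.19156856e-06]), 'tool_pos': array([0.2686122 , 0.53588034, 0.23024091]), 'ee_rot': array([ 2.30301730e-01,  9.73118824e-01, -8.83298862e-04, -2.94249126e-04]), 'force': array([-0.36966644, -0.42145071,  0.26702998]), 'ft_torque': array([0.00865038, 0.03683486, 0.01146144]), 'finger_gap': 0.9993690106151546}
scene [[458.34252036   0.         326.22776977]
 [  0.         458.34252036 240.76868754]
 [  0.           0.           1.        ]] -0.11243125800342196 [ 0.84702827 -0.24375473  0.85476533] [ 0.86394728  0.41677391 -0.11609941 -0.25771212] 0.9959212239583334
side [[439.32562973   0.         322.83074149]
 [  0.         439.32562973 245.99299952]
 [  0.           0.           1.        ]] -0.10981094266341707 [ 0.02742634 -0.38743466  0.68844559] [ 0.84508    -0.35103259  0.14992614 -0.37435019] 0.9960546875
wrist [[373.78568128   0.         318.59040862]
 [  0.         373.78568128 239.05831297]
 [  0.           0.           1.        ]] -0.007430260394722279 [0.2041199  0.56904653 0.37336671] [0.84194021 0.51989824 0.07474837 0.12351189] 0.996025390625
```

View pics/scene0.png

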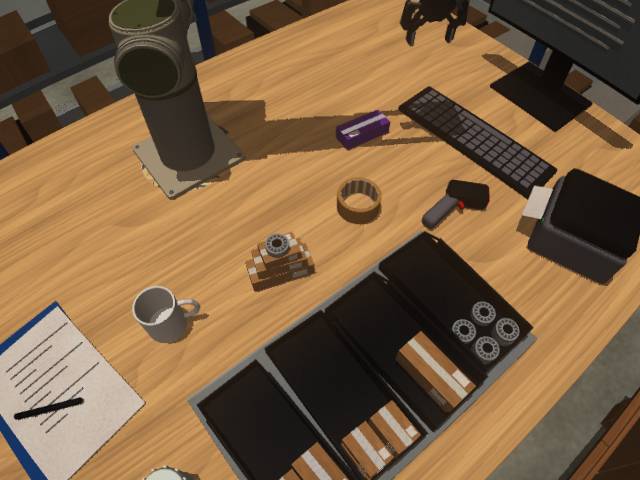

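View pics/side0.png

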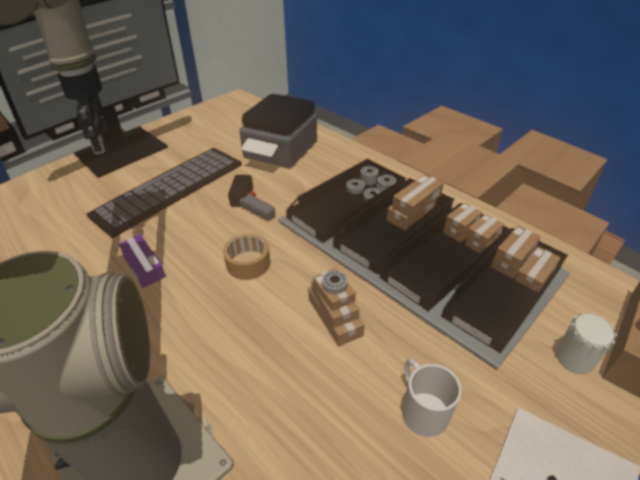

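View pics/wrist0.png

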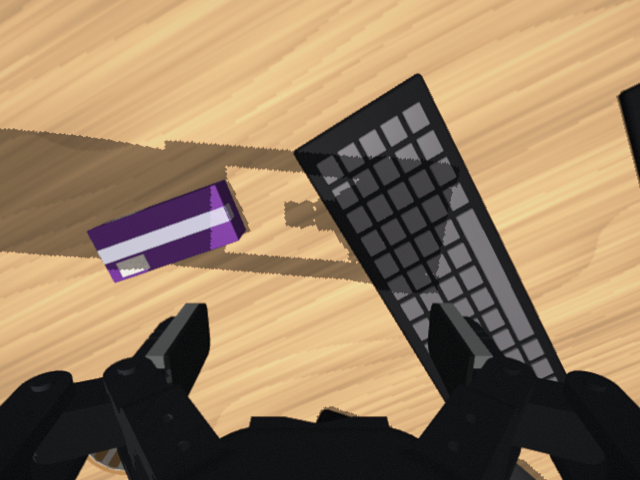

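```bash
cat > h.py <<'E'
import numpy as np, cv2
from scipy.spatial.transform import Rotation as R
from plant import manip, optics
def rays(o,uv):
    K=o["mtx"]; d=np.array([o["k1"],0,0,0,0.])
    n=cv2.undistortPoints(np.asarray(uv,float).reshape(-1,1,2),K,d).reshape(-1,2)
    return np.c_[n,np.ones(len(n))]
def onplane(o,uv,z):
    r=rays(o,uv)@R.from_quat(o["attitude"]).as_matrix().T
    e=np.array(o["eye"]); return e+r*((z-e[2])/r[:,2])[:,None]
def cloud(o):
    v,u=np.mgrid[0:480,0:640]; r=rays(o,np.c_[u.ravel(),v.ravel()])
    p=r*o["depth"].ravel()[:,None]
    return (np.array(o["eye"])+p@R.from_quat(o["attitude"]).as_matrix().T).reshape(480,640,3)
def proj(o,P):
    c=(np.asarray(P,float).reshape(-1,3)-o["eye"])@R.from_quat(o["attitude"]).as_matrix()
    K=o["mtx"];return cv2.projectPoints(c,np.zeros(3),np.zeros(3),K,np.array([o["k1"],0,0,0,0.]))[0].reshape(-1,2)
E
python3 - <<'E'
from h import *
for n,pts in [("scene",[(277,243),(163,315),(359,200),(484,312),(435,370),(365,450),(300,200),(380,300),(310,460),(405,425)]),("side",[(335,280),(430,400),(247,255),(370,172),(415,195),(460,220),(485,230),(518,245),(540,265),(300,300)])]:
    o=optics.get_image(n); P=cloud(o)
    for p in pts: print(n,p,P[p[1],p[0]].round(3))
    np.savez(f"{n}0.npz",**o)
    # top-down height map 
    m=P[...,2]
    im=o["image"]
    c=im[180:340,180:380] if n=="scene" else im[220:380,240:440]
    cv2.imwrite(f"pics/{n}_crop.png",cv2.resize(c,None,fx=4,fy=3.75,interpolation=cv2.INTER_CUBIC)[:,:,::-1])
    if n=="side": cv2.imwrite("pics/side_bins.png",cv2.resize(im[140:360,270:590],None,fx=2.5,fy=2.5,interpolation=cv2.INTER_CUBIC)[:,:,::-1])
E
```

```text
scene (277, 243) [ 0.425 -0.013  0.112]
scene (163, 315) [ 0.363 -0.262  0.007]
scene (359, 200) [0.384 0.242 0.002]
scene (484, 312) [0.765 0.238 0.032]
scene (435, 370) [0.789 0.055 0.09 ]
scene (365, 450) [ 0.81  -0.119  0.066]
scene (300, 200) [0.298 0.133 0.001]
scene (380, 300) [0.61  0.101 0.014]
scene (310, 460) [ 0.767 -0.198  0.076]
scene (405, 425) [ 0.822 -0.042  0.069]
side (335, 280) [ 0.422 -0.014  0.109]
side (430, 400) [ 0.406 -0.255  0.004]
side (247, 255) [ 0.411  0.253 -0.   ]
side (370, 172) [0.815 0.233 0.045]
side (415, 195) [0.76  0.053 0.089]
side (460, 220) [ 0.783 -0.06   0.066]
side (485, 230) [ 0.794 -0.119  0.065]
side (518, 245) [ 0.793 -0.198  0.071]
side (540, 265) [ 0.801 -0.254  0.045]
side (300, 300) [0.405 0.068 0.   ]
```

View pics/scene_crop.png

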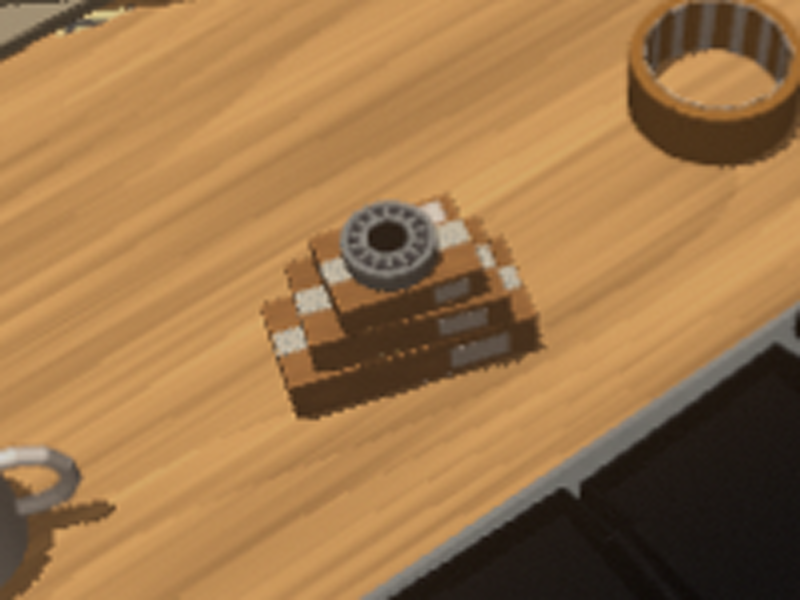

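View pics/side_crop.png

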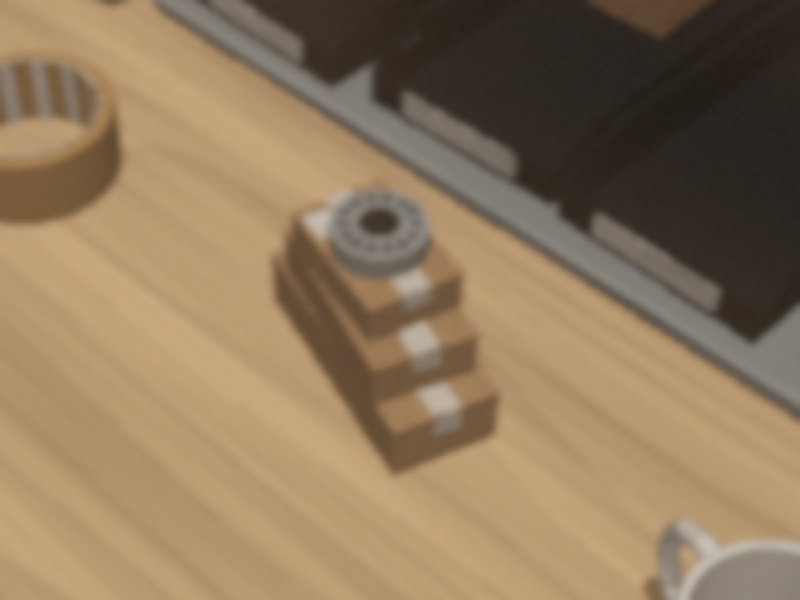

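View pics/side_bins.png

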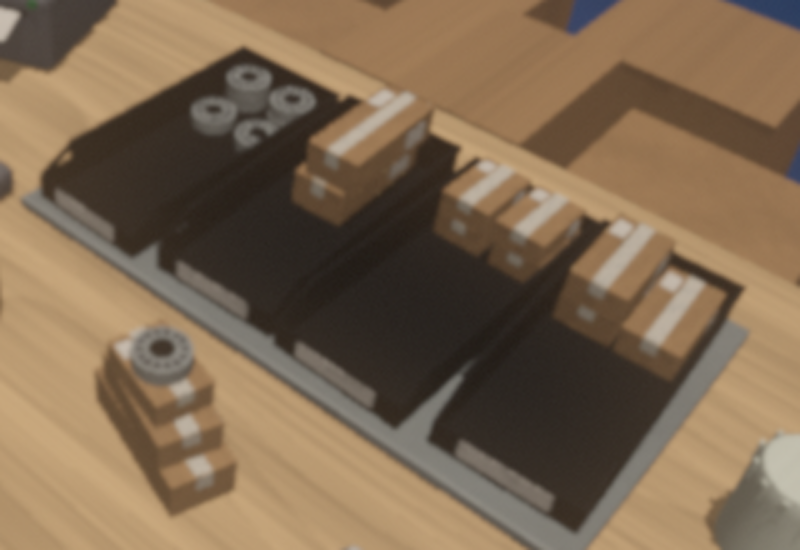

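```bash
cat > m.py <<'E'
from h import *
def load(n): return dict(np.load(f"{n}0.npz"))
E
python3 - <<'E'
from m import *
o1,o2=load("scene"),load("side")
for o,n in((o1,"scene"),(o2,"side")):
    P=cloud(o).reshape(-1,3)
    S=P[(abs(P[:,0]-.42)<.12)&(abs(P[:,1]+.015)<.11)]
    print(n,"table z",np.median(S[S[:,2]<.01,2]))
    for nm,z in(("bear",.110),("short",.094),("mid",.068),("long",.038)):
        q=S[abs(S[:,2]-z)<.004]
        r=cv2.minAreaRect(q[:,:2].astype(np.float32)*1000); print(nm,len(q),np.median(q[:,2]).round(4),np.round(r[0],1),np.round(r[1],1),round(r[2],1), cv2.boxPoints(r).round(0).tolist())
# bins: 
for o,n in((o1,"scene"),(o2,"side")):
    P=cloud(o).reshape(-1,3)
    B=P[(P[:,0]>.4)&(P[:,0]<.95)&(abs(P[:,1])<.45)]
    q=B[abs(B[:,2]-.057)<.003]
    H=np.zeros((500,700),np.uint8)
    for x,y,z in B:
        if 0.03<z<.2: 
            i,j=int((x-.45)*1000),int((.35-y)*1000)
            if 0<=i<500 and 0<=j<700: H[i,j]=max(H[i,j],min(255,int(z*2000)))
    H=cv2.dilate(H,np.ones((3,3)))
    cv2.imwrite(f"pics/H_{n}.png",H)
E
```

```text
scene table z 0.000939291110406526
bear 407 0.1109 [423.9 -13.5] [44.7 47.7] 52.2 [[391.0, -17.0], [429.0, -46.0], [456.0, -10.0], [419.0, 19.0]]
short 442 0.095 [425.2 -10.9] [74.6 52.5] 74.9 [[390.0, -40.0], [441.0, -54.0], [460.0, 18.0], [410.0, 32.0]]
mid 419 0.0688 [425.1 -12.7] [102.8  55.8] 69.0 [[381.0, -51.0], [433.0, -71.0], [470.0, 25.0], [417.0, 45.0]]
long 453 0.0387 [424.5 -14.1] [133.  59.] 72.1 [[376.0, -68.0], [432.0, -86.0], [473.0, 40.0], [417.0, 58.0]]
side table z -0.0006382834000822069
bear 399 0.1094 [422.8 -11.2] [47.9 43.5] 43.0 [[390.0, -12.0], [420.0, -43.0], [455.0, -11.0], [425.0, 21.0]]
short 404 0.0938 [423.3  -8.4] [75.4 50.5] 74.5 [[389.0, -38.0], [438.0, -52.0], [458.0, 21.0], [409.0, 35.0]]
mid 361 0.0677 [422.7 -10.9] [104.5  55. ] 70.5 [[379.0, -51.0], [431.0, -69.0], [466.0, 29.0], [414.0, 48.0]]
long 354 0.0374 [423.4 -13. ] [133.3  57.5] 71.1 [[375.0, -67.0], [429.0, -85.0], [472.0, 41.0], [418.0, 59.0]]
```

View pics/H_scene.png

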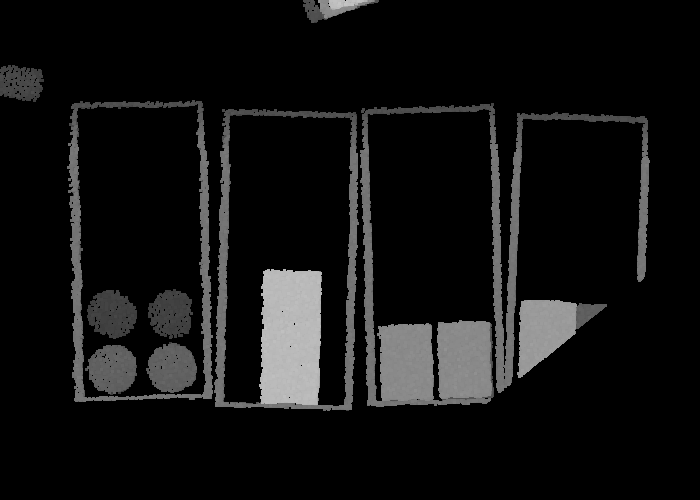

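View pics/H_side.png

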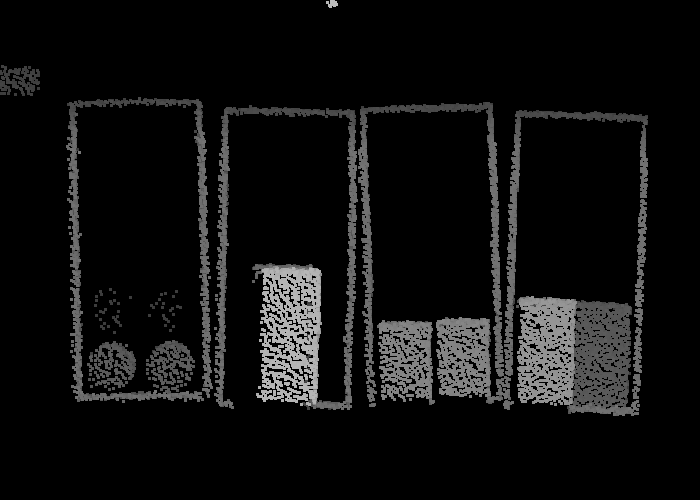

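Run:
```python
from m import *
o1,o2=load("scene"),load("side")
for o,n in((o1,"scene"),(o2,"side")):
    P=cloud(o).reshape(-1,3)
    for nm,y0,y1 in(("bearing",.139,.285),("long",-.003,.135),("short",-.1475,-.008),("middle",-.30,-.149)):
        # side wall tops, z ~ .045-.062, x between .58 and .70 (free part): fit lines
        q=P[(P[:,0]>.58)&(P[:,0]<.70)&(P[:,1]>y0-.01)&(P[:,1]<y1+.01)&(P[:,2]>.052)&(P[:,2]<.062)]
        lip=P[(P[:,0]>.53)&(P[:,0]<.58)&(P[:,1]>y0+.015)&(P[:,1]<y1-.015)&(P[:,2]>.032)&(P[:,2]<.044)]
        mid=(y0+y1)/2; res=[]
        for s in(1,-1):
            w=q[(q[:,1]-mid)*s>.04]
            m=np.polyfit(w[:,0]-.62,w[:,1],1)
            for _ in range(3):
                r=w[:,1]-np.polyval(m,w[:,0]-.62); w=w[abs(r)<.004]; m=np.polyfit(w[:,0]-.62,w[:,1],1)
            res.append(m)
        fl=P[(P[:,0]>.6)&(P[:,0]<.68)&(abs(P[:,1]-mid)<.04)]
        res=np.array(res)
        print(n,nm,"y at .62:",res[:,1].round(4),"w",(res[0,1]-res[1,1]).round(4),"mid",res[:,1].mean().round(4),"yaw deg",np.degrees(res[:,0]).round(2),"lip x",np.median(lip[:,0]).round(4),len(lip),"floor",np.median(fl[:,2]).round(4))
```

```text
scene bearing y at .62: [0.2753 0.1462] w 0.1291 mid 0.2107 yaw deg [-1.5  -2.08] lip x 0.555 122 floor 0.0158
scene long y at .62: [ 0.1263 -0.004 ] w 0.1304 mid 0.0612 yaw deg [2.48 0.63] lip x 0.5637 130 floor 0.0157
scene short y at .62: [-0.0132 -0.1449] w 0.1317 mid -0.0791 yaw deg [-0.86 -1.67] lip x 0.5604 151 floor 0.016Traceback (most recent call last):
  File "<stdin>", line 14, in <module>
    raise TypeError("expected non-empty vector for x")
TypeError: expected non-empty vector for x
```

Run:
```python
from m import *
o1,o2=load("scene"),load("side")
for o,n in((o1,"scene"),(o2,"side")):
    P=cloud(o).reshape(-1,3)
    for nm,js in(("bearing",(74,204)),("long",(224,353)),("short",(366,496)),("middle",(515,644))):
        y=[.35-j/1000 for j in js]; mid=sum(y)/2; res=[]
        for yy in y:
            w=P[(P[:,0]>.58)&(P[:,0]<.74)&(abs(P[:,1]-yy)<.0075)&(P[:,2]>.05)&(P[:,2]<.0625)]
            m=np.polyfit(w[:,0]-.62,w[:,1],1)
            for _ in range(4):
                r=w[:,1]-np.polyval(m,w[:,0]-.62); w=w[abs(r)<.004]; m=np.polyfit(w[:,0]-.62,w[:,1],1)
            res.append(m)
        res=np.array(res)
        lip=P[(P[:,0]>.53)&(P[:,0]<.58)&(abs(P[:,1]-mid)<.045)&(P[:,2]>.032)&(P[:,2]<.044)]
        ml=np.polyfit(lip[:,1]-mid,lip[:,0],1)
        print(n,nm,"y at .62:",res[:,1].round(4),"w",(res[0,1]-res[1,1]).round(4),"mid",res[:,1].mean().round(4),"yaw",np.degrees(res[:,0]).round(2),"yawlip",np.degrees(-ml[0]).round(2),"lip x",ml[1].round(4),len(w))
```

```text
scene bearing y at .62: [0.2751 0.1463] w 0.1289 mid 0.2107 yaw [-1.48 -1.36] yawlip -0.13 lip x 0.5549 271
scene long y at .62: [ 0.124 -0.004] w 0.128 mid 0.06 yaw [1.56 0.92] yawlip 1.62 lip x 0.5639 281
scene short y at .62: [-0.0157 -0.1449] w 0.1292 mid -0.0803 yaw [-1.84 -1.47] yawlip -1.43 lip x 0.5602 309
scene middle y at .62: [-0.1669 -0.295 ] w 0.128 mid -0.231 yaw [2.53 2.12] yawlip 1.65 lip x 0.5679 304
side bearing y at .62: [0.2761 0.1474] w 0.1287 mid 0.2118 yaw [-1.21 -1.52] yawlip -0.64 lip x 0.5525 154
side long y at .62: [ 0.1252 -0.0028] w 0.128 mid 0.0612 yaw [1.5  0.41] yawlip 1.7 lip x 0.5616 157
side short y at .62: [-0.0146 -0.1433] w 0.1287 mid -0.079 yaw [-2.25 -1.8 ] yawlip -1.27 lip x 0.558 186
side middle y at .62: [-0.1654 -0.2938] w 0.1284 mid -0.2296 yaw [2.4  1.67] yawlip 2.18 lip x 0.5657 175
```

Request:
drive_tool:
  moves:
    - [[0,0,0],[0,0,1]]
    - [[0,0,0],[0,0,1]]
    - [[0,0,0],[0,0,1]]
    - [[0,0,0],[0,0,1]]
    - [[0,0,0],[0,0,1]]
    - [[0,0,0],[0,0,1]]
    - [[0,0,0],[0,0,1]]
    - [[0,0,0],[0,0,1]]
    - [[0,0,0],[0,0,1]]
    - [[0,0,0],[0,0,1]]
    - [[0,0,0],[0,0,1]]
    - [[0,0,0],[0,0,1]]
    - [[0,0,0],[0,0,1]]
    - [[0,0,0],[0,0,1]]
    - [[0,0,0],[0,0,1]]
    - [[0,0,0],[0,0,0.74]]
  gripper: 0.2

```text
time_s: 2.25
tool_pos: [0.2688, 0.5363, 0.2311]
ee_rot: [0.796, 0.605, -0.0, 0.0]
force: [0.1, 0.7, 0.2]
finger_gap: 0.802
```

```bash
cat >> h.py <<'E'
def st():
    s=manip.sense(); Rm=R.from_quat(s["ee_rot"]).as_matrix()
    jaw=np.degrees(np.arctan2(Rm[1,1],Rm[0,1]))
    print("t",round(s["time_s"],2),"pos",s["tool_pos"].round(4),"jaw",jaw.round(2),"tilt deg",np.degrees(Rm[:2,2]).round(2),"F",np.round(s["force"],1),"gap mm",round(s["finger_gap"]*85,1),"q",np.round(s["joints"],2))
    return s,Rm,jaw
def to(x,y,z,jaw=None):
    s,Rm,j=st()
    d=Rm.T@(np.array([x,y,z])-s["tool_pos"])
    print("shift units (tool xyz)",(d/.06).round(3),"turn units z",None if jaw is None else round(-((jaw-j+180)%360-180)/5,3))
E
python3 -c "
from h import *
to(.4233,-.0124,.2)"
```

```text
t 2.25 pos [0.2688 0.5363 0.2311] jaw -15.47 tilt deg [-0.01 -0.02] F [0.1 0.7 0.2] gap mm 68.2 q [1.02 0.13 1.49 0.   1.52 1.29]
shift units (tool xyz) [-8.126  4.92   0.521] turn units z None
```

Request:
drive_tool:
  moves:
    - [[-0.68,0.41,0],[0,0,0]]
    - [[-0.68,0.41,0],[0,0,0]]
    - [[-0.68,0.41,0],[0,0,0]]
    - [[-0.68,0.41,0],[0,0,0]]
    - [[-0.68,0.41,0],[0,0,0]]
    - [[-0.68,0.41,0],[0,0,0]]
    - [[-0.68,0.41,0],[0,0,0]]
    - [[-0.68,0.41,0],[0,0,0]]
    - [[-0.68,0.41,0],[0,0,0]]
    - [[-0.68,0.41,0],[0,0,0]]
    - [[-0.68,0.41,0],[0,0,0]]
    - [[-0.65,0.41,0.2],[0,0,0]]
    - [[0,0,0.3],[0,0,0]]
    - [[0,0,0],[0,0,0]]

```text
time_s: 4.0
tool_pos: [0.4233, -0.0116, 0.1994]
ee_rot: [0.795, 0.606, -0.001, -0.002]
force: [-0.8, -0.4, -0.1]
finger_gap: 0.798
```

```bash
python3 -c "
from h import *
to(.4233,-.0124,.2,-15.3)
o=optics.get_image('wrist'); np.savez('w1.npz',**o); cv2.imwrite('pics/w1.png',o['image'][:,:,::-1])
S=cloud(o).reshape(-1,3)
S=S[(abs(S[:,0]-.42)<.12)&(abs(S[:,1]+.015)<.11)]
for nm,z in(('bear',.110),('short',.094),('mid',.068),('long',.038)):
        q=S[abs(S[:,2]-z)<.004]
        if len(q)>20:
          r=cv2.minAreaRect(q[:,:2].astype(np.float32)*1000); print(nm,len(q),np.median(q[:,2]).round(4),np.round(r[0],1),np.round(r[1],1),round(r[2],1))
"
```

```text
t 4.0 pos [ 0.4233 -0.0116  0.1994] jaw -15.38 tilt deg [-0.21  0.06] F [-0.8 -0.4 -0.1] gap mm 67.9 q [-0.15 -0.35  1.99  0.    1.5   0.12]
shift units (tool xyz) [-0.012  0.004 -0.01 ] turn units z -0.016
bear 3817 0.1103 [425.3 -12.5] [46.8 45.9] 73.2
short 3507 0.0946 [425.6 -10.3] [74.8 50.1] 74.1
mid 1836 0.0685 [425.2 -12.5] [102.7  54. ] 69.4
long 1473 0.0385 [426.  -14.1] [132.7  55.9] 71.8
```

View pics/w1.png

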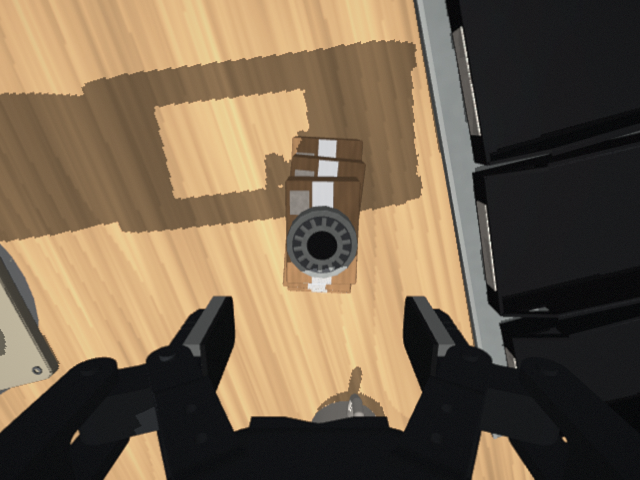

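Request:
drive_tool:
  moves:
    - [[-0.01,0.01,0.44],[0,0,0]]
    - [[0,0,0.44],[0,0,0]]
    - [[0,0,0.44],[0,0,0]]
    - [[0,0,0.24],[0,0,0]]
    - [[0,0,0.2],[0,0,0]]
    - [[0,0,0],[0,0,0]]
    - [[0,0,0],[0,0,0]]

```text
time_s: 4.92
tool_pos: [0.4257, -0.0129, 0.0966]
ee_rot: [0.795, 0.607, 0.0, 0.0]
force: [-0.1, 0.1, 0.2]
finger_gap: 0.802
```

```bash
python3 -c "
from h import *
to(.424,-.0124,.0935,-15.3)"
```

```text
t 4.92 pos [ 0.4257 -0.0129  0.0966] jaw -15.32 tilt deg [ 0.07 -0.01] F [-0.1  0.1  0.2] gap mm 68.2 q [-0.15 -0.25  2.11  0.    1.29  0.12]
shift units (tool xyz) [ 0.    -0.029  0.051] turn units z -0.004
```

Request:
drive_tool:
  moves:
    - [[0,-0.03,0.05],[0,0,0]]
    - [[0,0,0],[0,0,0]]
    - [[0,0,0],[0,0,0]]

```text
time_s: 5.3
tool_pos: [0.4234, -0.0125, 0.0929]
ee_rot: [0.795, 0.606, 0.0, 0.0]
force: [-0.1, 0.6, 0.5]
finger_gap: 0.798
```

Request:
drive_tool:
  moves:
    - [[0,0,0],[0,0,0]]
    - [[0,0,0],[0,0,0]]
    - [[0,0,0],[0,0,0]]
    - [[0,0,0],[0,0,0]]
    - [[0,0,0],[0,0,0]]
  gripper: 0.6

```text
time_s: 5.92
tool_pos: [0.4239, -0.0125, 0.0933]
ee_rot: [0.795, 0.606, 0.0, 0.0]
force: [0.1, -1.1, 5.8]
finger_gap: 0.527
```

Request:
drive_tool:
  moves:
    - [[0,0,-0.05],[0,0,0]]
    - [[0,0,-0.1],[0,0,0]]
    - [[0,0,-0.25],[0,0,0]]
    - [[0,0,-0.6],[0,0,0]]
    - [[0,0,-0.6],[0,0,0]]
    - [[0,0,0],[0,0,0]]
  gripper: 1

```text
time_s: 6.68
tool_pos: [0.4257, -0.0127, 0.1932]
ee_rot: [0.795, 0.606, 0.003, 0.003]
force: [0.2, -0.4, -1.7]
finger_gap: 0.524
```

```bash
python3 -c "
from h import *
to(.63,.211,.19,-90)
o=optics.get_image('wrist'); cv2.imwrite('pics/w2.png',o['image'][:,:,::-1])
S=cloud(o).reshape(-1,3)
S=S[(abs(S[:,0]-.42)<.12)&(abs(S[:,1]+.015)<.11)]
for nm,z in(('short',.094),('mid',.068),('long',.038)):
        q=S[abs(S[:,2]-z)<.004]
        if len(q)>20:
          r=cv2.minAreaRect(q[:,:2].astype(np.float32)*1000); print(nm,len(q),np.median(q[:,2]).round(4),np.round(r[0],1),np.round(r[1],1),round(r[2],1))
"
```

```text
t 6.67 pos [ 0.4257 -0.0127  0.1932] jaw -15.33 tilt deg [ 0.41 -0.06] F [ 0.2 -0.4 -1.7] gap mm 44.5 q [-0.15 -0.35  2.    0.    1.48  0.12]
shift units (tool xyz) [4.496 2.297 0.073] turn units z 14.934
short 5980 0.0946 [427.3  -4.2] [62.  50.1] 74.3
mid 1502 0.0686 [427.8  -5.6] [87.8 54. ] 69.4
long 1346 0.0385 [444.4  41.9] [14.9 55.6] 71.2
```

View pics/w2.png

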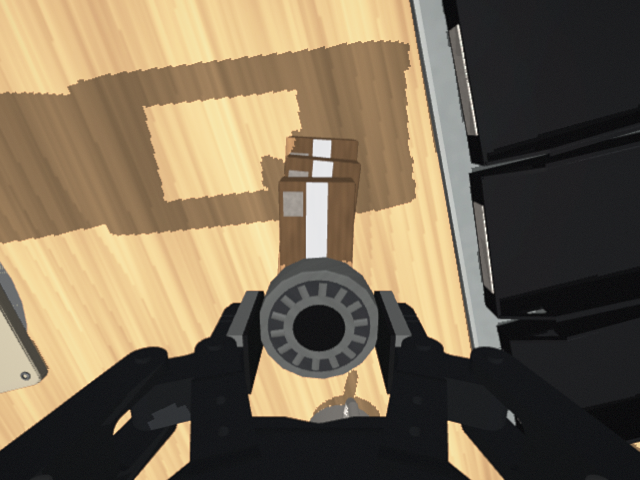

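Request:
drive_tool:
  moves:
    - [[0.3,0.15,0],[0,0,0]]
    - [[0.7,0.36,0],[0,0,0]]
    - [[0.75,0.38,0],[0,0,0]]
    - [[0.75,0.38,0],[0,0,0]]
    - [[0.75,0.38,0],[0,0,0]]
    - [[0.75,0.38,0],[0,0,0]]
    - [[0.5,0.27,0],[0,0,0]]
    - [[0,0,0.5],[0,0,0]]
    - [[0,0,0.5],[0,0,0]]
    - [[0,0,0.5],[0,0,0]]
    - [[0,0,0.5],[0,0,0]]
    - [[0,0,0.4],[0,0,0]]
    - [[0,0,0],[0,0,0]]
    - [[0,0,0],[0,0,0]]

```text
time_s: 8.48
tool_pos: [0.6279, 0.2115, 0.0451]
ee_rot: [0.795, 0.606, -0.0, -0.0]
force: [0.4, -0.5, -0.8]
finger_gap: 0.526
```

```bash
python3 -c "
from h import *
to(.63,.211,.0145,-15.3)"
```

```text
t 8.47 pos [0.6279 0.2115 0.0451] jaw -15.33 tilt deg [-0.  0.] F [ 0.4 -0.5 -0.8] gap mm 44.7 q [0.25 0.44 1.46 0.   1.23 0.52]
shift units (tool xyz) [0.001 0.036 0.51 ] turn units z -0.006
```

Request:
drive_tool:
  moves:
    - [[0,0,0.2],[0,0,0]]
    - [[0,0,0.15],[0,0,0]]
    - [[0,0,0.08],[0,0,0]]
    - [[0,0,0.05],[0,0,0]]
    - [[0,0,0.02],[0,0,0]]
    - [[0,0,0],[0,0,0]]
    - [[0,0,0],[0,0,0]]

```text
time_s: 9.35
tool_pos: [0.628, 0.2116, 0.015]
ee_rot: [0.795, 0.606, 0.0, 0.0]
force: [0.3, -0.6, -0.4]
finger_gap: 0.526
```

```bash
python3 -c "
from h import *
to(.63,.211,.0145,-15.3)"
```

```text
t 9.35 pos [0.628  0.2116 0.015 ] jaw -15.33 tilt deg [0.03 0.  ] F [ 0.3 -0.6 -0.4] gap mm 44.7 q [ 0.25  0.48  1.47 -0.    1.18  0.52]
shift units (tool xyz) [-0.     0.034  0.009] turn units z -0.006
```

Request:
drive_tool:
  moves:
    - [[0,0,0.01],[0,0,0]]
    - [[0,0,0],[0,0,0]]
    - [[0,0,0],[0,0,0]]

```text
time_s: 9.72
tool_pos: [0.6281, 0.2116, 0.0145]
ee_rot: [0.795, 0.606, 0.0, 0.0]
force: [0.2, 0.2, 2.0]
finger_gap: 0.521
```

Request:
drive_tool:
  moves:
    - [[0,0,0.01],[0,0,0]]
    - [[0,0,0],[0,0,0]]
    - [[0,0,0],[0,0,0]]

```text
time_s: 10.1
tool_pos: [0.6281, 0.2116, 0.0144]
ee_rot: [0.795, 0.606, 0.0, 0.0]
force: [-2.6, -0.8, 6.3]
finger_gap: 0.524
```

Request:
drive_tool:
  moves:
    - [[0,0,0],[0,0,0]]
    - [[0,0,0],[0,0,0]]
    - [[0,0,0],[0,0,0]]
    - [[0,0,-0.2],[0,0,0]]
    - [[0,0,-0.4],[0,0,0]]
    - [[0,0,-0.6],[0,0,0]]
    - [[0,0,-0.6],[0,0,0]]
    - [[0,0,-0.6],[0,0,0]]
    - [[0,0,-0.5],[0,0,0]]
    - [[0,0,0],[0,0,0]]
  gripper: 0.22

```text
time_s: 11.35
tool_pos: [0.63, 0.2121, 0.1925]
ee_rot: [0.795, 0.606, 0.003, 0.002]
force: [0.3, 0.6, -0.2]
finger_gap: 0.778
```

```bash
python3 -c "
from h import *
to(.4247,-.0098,.16,-15.6)
o=optics.get_image('wrist'); cv2.imwrite('pics/w3.png',o['image'][:,:,::-1])
S=cloud(o).reshape(-1,3)
S=S[(abs(S[:,0]-.63)<.06)&(abs(S[:,1]-.21)<.05)&(abs(S[:,2]-.031)<.005)]
r=cv2.minAreaRect(S[:,:2].astype(np.float32)*1000); print(len(S),np.median(S[:,2]).round(4),np.std(S[:,2]),np.round(r[0],1),np.round(r[1],1))
"
```

```text
t 11.35 pos [0.63   0.2121 0.1925] jaw -15.33 tilt deg [0.42 0.11] F [ 0.3  0.6 -0.2] gap mm 66.1 q [ 0.25  0.32  1.35 -0.    1.47  0.52]
shift units (tool xyz) [-4.473 -2.327  0.51 ] turn units z 0.054
2362 0.0314 0.0008772826001598787 [628.4 211.6] [45.7 46.3]
```

View pics/w3.png

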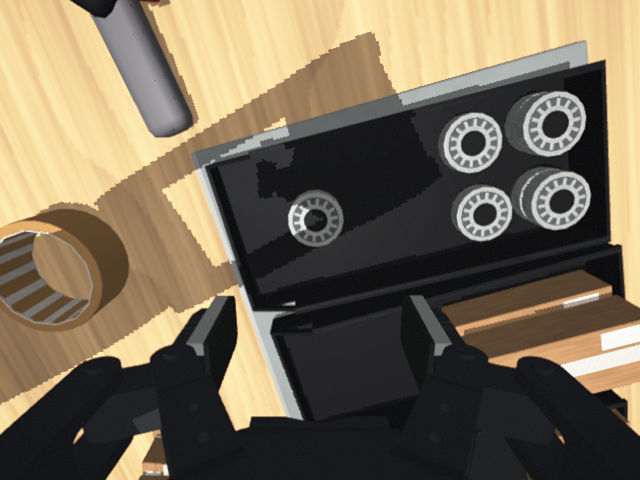

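Request:
drive_tool:
  moves:
    - [[-0.35,-0.19,0],[0,0,0.05]]
    - [[-0.75,-0.39,0],[0,0,0]]
    - [[-0.75,-0.39,0],[0,0,0]]
    - [[-0.75,-0.39,0],[0,0,0]]
    - [[-0.75,-0.39,0],[0,0,0]]
    - [[-0.75,-0.39,0],[0,0,0]]
    - [[-0.37,-0.19,0],[0,0,0]]
    - [[0,0,0.1],[0,0,0]]
    - [[0,0,0.4],[0,0,0]]
    - [[0,0,0.4],[0,0,0]]
    - [[0,0,0.3],[0,0,0]]
    - [[0,0,0],[0,0,0]]
    - [[0,0,0],[0,0,0]]

```text
time_s: 13.02
tool_pos: [0.4214, -0.009, 0.1156]
ee_rot: [0.796, 0.605, -0.0, -0.0]
force: [-0.5, 0.1, 0.8]
finger_gap: 0.781
```

```bash
python3 -c "
from h import *
to(.4247,-.0098,.0695,-15.6)"
```

```text
t 13.03 pos [ 0.4214 -0.009   0.1156] jaw -15.55 tilt deg [-0.01  0.01] F [-0.5  0.1  0.8] gap mm 66.4 q [-0.14 -0.29  2.1   0.    1.33  0.13]
shift units (tool xyz) [0.001 0.056 0.769] turn units z 0.009
```

Request:
drive_tool:
  moves:
    - [[0,0.055,0],[0,0,0]]
    - [[0,0,0.3],[0,0,0]]
    - [[0,0,0.3],[0,0,0]]
    - [[0,0,0.12],[0,0,0]]
    - [[0,0,0.04],[0,0,0]]
    - [[0,0,0],[0,0,0]]
    - [[0,0,0],[0,0,0]]

```text
time_s: 13.9
tool_pos: [0.4249, -0.0103, 0.0706]
ee_rot: [0.796, 0.605, 0.0, 0.0]
force: [-0.5, -0.9, 0.2]
finger_gap: 0.779
```

```bash
python3 -c "
from h import *
to(.4247,-.0098,.0695,-15.6)"
```

```text
t 13.9 pos [ 0.4249 -0.0103  0.0706] jaw -15.58 tilt deg [ 0.07 -0.01] F [-0.5 -0.9  0.2] gap mm 66.2 q [-0.15 -0.22  2.13 -0.    1.23  0.13]
shift units (tool xyz) [ 0.007 -0.006  0.018] turn units z 0.004
```

Request:
drive_tool:
  moves:
    - [[0,0,0],[0,0,0]]
    - [[0,0,0],[0,0,0]]
    - [[0,0,0],[0,0,0]]
    - [[0,0,0],[0,0,0]]
    - [[0,0,0],[0,0,0]]
  gripper: 1

```text
time_s: 14.52
tool_pos: [0.4251, -0.0103, 0.0707]
ee_rot: [0.796, 0.605, 0.0, 0.001]
force: [-0.7, 0.8, 6.4]
finger_gap: 0.572
```

Request:
drive_tool:
  moves:
    - [[0,0,-0.05],[0,0,0]]
    - [[0,0,-0.1],[0,0,0]]
    - [[0,0,-0.25],[0,0,0]]
    - [[0,0,-0.6],[0,0,0]]
    - [[0,0,-0.6],[0,0,0]]
    - [[0,0,0],[0,0,0]]

```text
time_s: 15.28
tool_pos: [0.4269, -0.0106, 0.1703]
ee_rot: [0.796, 0.605, 0.003, 0.003]
force: [-0.4, -0.4, -1.3]
finger_gap: 0.572
```

```bash
python3 -c "
from h import *
to(.632,-.080,.17,-91.7)
o=optics.get_image('wrist'); cv2.imwrite('pics/w4.png',o['image'][:,:,::-1])
"
```

```text
t 15.28 pos [ 0.4269 -0.0106  0.1703] jaw -15.58 tilt deg [ 0.41 -0.06] F [-0.4 -0.4 -1.3] gap mm 48.6 q [-0.15 -0.33  2.03 -0.    1.43  0.13]
shift units (tool xyz) [-0.196  3.604  0.03 ] turn units z 15.224
```

View pics/w4.png

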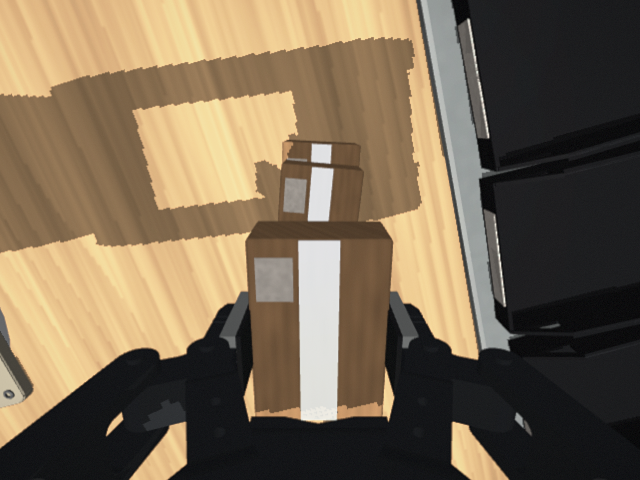

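Request:
drive_tool:
  moves:
    - [[-0.02,0.3,0],[0,0,0]]
    - [[-0.04,0.7,0],[0,0,0]]
    - [[-0.04,0.7,0],[0,0,0]]
    - [[-0.04,0.7,0],[0,0,0]]
    - [[-0.04,0.7,0],[0,0,0]]
    - [[-0.02,0.5,0],[0,0,0.22]]
    - [[0,0,0],[0,0,0]]

```text
time_s: 16.2
tool_pos: [0.6293, -0.0803, 0.1634]
ee_rot: [0.802, 0.597, -0.001, -0.001]
force: [-0.6, 0.5, -2.1]
finger_gap: 0.571
```

Request:
drive_tool:
  moves:
    - [[0,0,0.08],[0,0,1]]
    - [[0,0,0.08],[0,0,1]]
    - [[0,0,0.08],[0,0,1]]
    - [[0,0,0.08],[0,0,1]]
    - [[0,0,0.08],[0,0,1]]
    - [[0,0,0.08],[0,0,1]]
    - [[0,0,0.08],[0,0,1]]
    - [[0,0,0.08],[0,0,1]]
    - [[0,0,0.08],[0,0,1]]
    - [[0,0,0.08],[0,0,1]]
    - [[0,0,0.08],[0,0,1]]
    - [[0,0,0.08],[0,0,1]]
    - [[0,0,0.08],[0,0,1]]
    - [[0,0,0.08],[0,0,1]]
    - [[0,0,0.08],[0,0,1]]
    - [[0,0,0],[0,0,0]]
    - [[0,0,0],[0,0,0]]

```text
time_s: 18.32
tool_pos: [0.6286, -0.0796, 0.0936]
ee_rot: [1.0, -0.014, -0.0, -0.0]
force: [-0.1, 0.8, -0.9]
finger_gap: 0.57
```

```bash
python3 -c "
from h import *
to(.632,-.080,.0175,-91.7)"
```

```text
t 18.32 pos [ 0.6286 -0.0796  0.0936] jaw -91.55 tilt deg [-0.05  0.01] F [-0.1  0.8 -0.9] gap mm 48.4 q [-0.21  0.32  1.53  0.    1.3   1.39]
shift units (tool xyz) [0.059 0.006 1.269] turn units z 0.029
```

Request:
drive_tool:
  moves:
    - [[0.06,0,0.3],[0,0,0.03]]
    - [[0,0,0.4],[0,0,0]]
    - [[0,0,0.25],[0,0,0]]
    - [[0,0,0.15],[0,0,0]]
    - [[0,0,0.1],[0,0,0]]
    - [[0,0,0.03],[0,0,0]]
    - [[0,0,0],[0,0,0]]
    - [[0,0,0],[0,0,0]]

```text
time_s: 19.32
tool_pos: [0.6333, -0.08, 0.0208]
ee_rot: [1.0, -0.016, 0.001, 0.0]
force: [-0.3, 0.6, -1.1]
finger_gap: 0.572
```

```bash
python3 -c "
from h import *
to(.632,-.080,.0175,-91.7)"
```

```text
t 19.32 pos [ 0.6333 -0.08    0.0208] jaw -91.83 tilt deg [ 0.06 -0.01] F [-0.3  0.6 -1.1] gap mm 48.6 q [-0.21  0.42  1.55  0.    1.17  1.4 ]
shift units (tool xyz) [-0.022  0.     0.055] turn units z -0.026
```

Request:
drive_tool:
  moves:
    - [[0,0,0.03],[0,0,0]]
    - [[0,0,0.02],[0,0,0]]
    - [[0,0,0],[0,0,0]]
    - [[0,0,0],[0,0,0]]

```text
time_s: 19.82
tool_pos: [0.6331, -0.08, 0.0178]
ee_rot: [1.0, -0.016, 0.0, 0.0]
force: [-4.2, 0.8, 6.0]
finger_gap: 0.574
```

Request:
drive_tool:
  moves:
    - [[0,0,0.01],[0,0,0]]
    - [[0,0,0],[0,0,0]]
    - [[0,0,0],[0,0,0]]

```text
time_s: 20.2
tool_pos: [0.6331, -0.08, 0.0178]
ee_rot: [1.0, -0.016, 0.0, 0.0]
force: [-6.5, 1.2, 10.7]
finger_gap: 0.574
```

Request:
drive_tool:
  moves:
    - [[0,0,0],[0,0,0]]
    - [[0,0,0],[0,0,0]]
    - [[0,0,0],[0,0,0]]
    - [[0,0,-0.2],[0,0,0]]
    - [[0,0,-0.4],[0,0,0]]
    - [[0,0,-0.6],[0,0,0]]
    - [[0,0,-0.6],[0,0,0]]
    - [[0,0,-0.5],[0,0,0]]
    - [[0,0,0],[0,0,0]]
  gripper: 0.22

```text
time_s: 21.32
tool_pos: [0.6352, -0.0804, 0.1593]
ee_rot: [1.0, -0.016, 0.004, 0.001]
force: [0.5, 0.1, -0.3]
finger_gap: 0.777
```

```bash
python3 -c "
from h import *
to(.4243,-.012,.16,-20.4)
o=optics.get_image('scene'); cv2.imwrite('pics/s5.png',o['image'][:,:,::-1])
S0=cloud(o).reshape(-1,3)
S=S0[(abs(S0[:,0]-.63)<.07)&(abs(S0[:,1]+.08)<.055)&(abs(S0[:,2]-.041)<.004)]
r=cv2.minAreaRect(S[:,:2].astype(np.float32)*1000); print(len(S),np.median(S[:,2]).round(4),np.std(S[:,2]),np.round(r[0],1),np.round(r[1],1),r[2])
S=S0[(abs(S0[:,0]-.42)<.12)&(abs(S0[:,1]+.015)<.11)]
for nm,z in(('mid',.068),('long',.038)):
        q=S[abs(S[:,2]-z)<.004]
        if len(q)>20:
          r=cv2.minAreaRect(q[:,:2].astype(np.float32)*1000); print(nm,len(q),np.median(q[:,2]).round(4),np.round(r[0],1),np.round(r[1],1),round(r[2],1))
"
```

```text
t 21.32 pos [ 0.6352 -0.0804  0.1593] jaw -91.83 tilt deg [ 0.41 -0.08] F [ 0.5  0.1 -0.3] gap mm 66.0 q [-0.21  0.27  1.46  0.    1.4   1.4 ]
shift units (tool xyz) [-3.55  -1.027 -0.039] turn units z -14.286
1040 0.0419 0.0014473939992678316 [614.  -83.8] [121.1  63. ] 10.443755149841309
mid 319 0.0686 [415.1 -38.4] [47.8 56.4] 69.8
long 277 0.0388 [412.7 -49.8] [58.1 58.2] 72.7
```

View pics/s5.png

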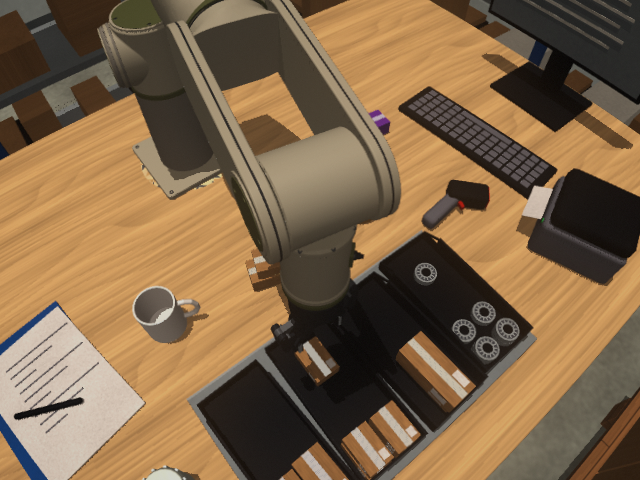

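Request:
drive_tool:
  moves:
    - [[0,0,0],[0,0,-1]]
    - [[0,0,0],[0,0,-1]]
    - [[0,0,0],[0,0,-1]]
    - [[0,0,0],[0,0,-1]]
    - [[0,0,0],[0,0,-1]]
    - [[0,0,0],[0,0,-1]]
    - [[0,0,0],[0,0,-1]]
    - [[0,0,0],[0,0,-1]]
    - [[0,0,0],[0,0,-1]]
    - [[0,0,0],[0,0,-1]]
    - [[0,0,0],[0,0,-1]]
    - [[0,0,0],[0,0,-1]]
    - [[0,0,0],[0,0,-1]]
    - [[0,0,0],[0,0,-1]]
    - [[0,0,0],[0,0,-0.3]]
    - [[0,0,0],[0,0,0]]

```text
time_s: 23.38
tool_pos: [0.6323, -0.0798, 0.1536]
ee_rot: [0.821, 0.571, -0.0, -0.001]
force: [0.3, -0.0, 0.2]
finger_gap: 0.778
```

```bash
python3 -c "
from h import *
to(.4243,-.012,.16,-20.4)"
```

```text
t 23.38 pos [ 0.6323 -0.0798  0.1536] jaw -20.4 tilt deg [-0.08  0.02] F [ 0.3 -0.   0.2] gap mm 66.2 q [-0.21  0.28  1.46 -0.    1.4   0.15]
shift units (tool xyz) [-0.149 -3.643 -0.102] turn units z -0.0
```

Request:
drive_tool:
  moves:
    - [[-0.03,-0.4,0],[0,0,0]]
    - [[-0.03,-0.75,0],[0,0,0]]
    - [[-0.03,-0.75,0],[0,0,0]]
    - [[-0.03,-0.75,0],[0,0,0]]
    - [[-0.03,-0.65,0],[0,0,0]]
    - [[0,-0.34,0],[0,0,0]]
    - [[0,0,0.2],[0,0,0]]
    - [[0,0,0.4],[0,0,0]]
    - [[0,0,0.4],[0,0,0]]
    - [[0,0,0.2],[0,0,0]]
    - [[0,0,0],[0,0,0]]
    - [[0,0,0],[0,0,0]]
  gripper: 0.15

```text
time_s: 24.88
tool_pos: [0.4256, -0.0126, 0.0832]
ee_rot: [0.821, 0.571, 0.0, 0.0]
force: [0.2, -0.5, -0.6]
finger_gap: 0.85
```

```bash
python3 -c "
from h import *
to(.4243,-.012,.0405,-20.4)
o=optics.get_image('wrist'); cv2.imwrite('pics/w6.png',o['image'][:,:,::-1])
S=cloud(o).reshape(-1,3)
S=S[(abs(S[:,0]-.42)<.12)&(abs(S[:,1]+.015)<.11)]
for nm,z in(('mid',.068),('long',.038)):
        q=S[abs(S[:,2]-z)<.004]
        if len(q)>20:
          r=cv2.minAreaRect(q[:,:2].astype(np.float32)*1000); print(nm,len(q),np.median(q[:,2]).round(4),np.round(r[0],1),np.round(r[1],1),round(r[2],1))
"
```

```text
t 24.88 pos [ 0.4256 -0.0126  0.0832] jaw -20.34 tilt deg [ 0.06 -0.01] F [ 0.2 -0.5 -0.6] gap mm 72.3 q [-0.15 -0.23  2.12 -0.    1.26  0.2 ]
shift units (tool xyz) [ 0.002 -0.025  0.712] turn units z 0.011
mid 23856 0.0686 [425.5 -12.2] [102.6  54.4] 69.4
long 3347 0.0385 [444.3  42.2] [15.1 55.9] 70.8
```

View pics/w6.png

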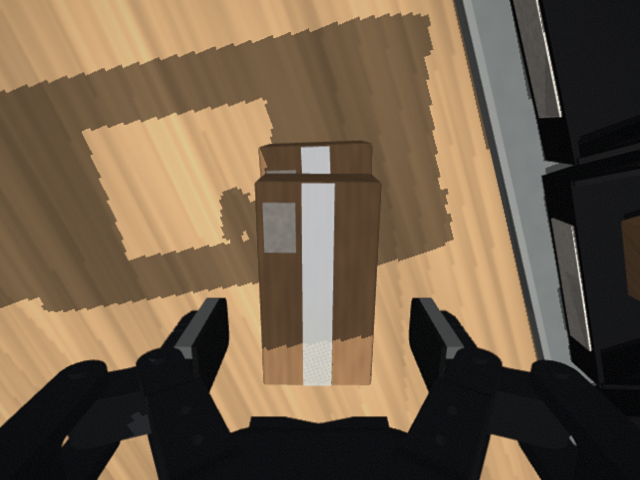

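Request:
drive_tool:
  moves:
    - [[0,0,0.3],[0,0,0]]
    - [[0,0,0.25],[0,0,0]]
    - [[0,0,0.12],[0,0,0]]
    - [[0,0,0.03],[0,0,0]]
    - [[0,0,0],[0,0,0]]
    - [[0,0,0],[0,0,0]]

```text
time_s: 25.68
tool_pos: [0.4253, -0.0126, 0.041]
ee_rot: [0.821, 0.571, 0.0, 0.0]
force: [-0.1, -0.1, 0.3]
finger_gap: 0.853
```

Request:
drive_tool:
  moves:
    - [[0,0,0],[0,0,0]]
    - [[0,0,0],[0,0,0]]
    - [[0,0,0],[0,0,0]]
    - [[0,0,0],[0,0,0]]
    - [[0,0,0],[0,0,0]]
  gripper: 1

```text
time_s: 26.3
tool_pos: [0.4254, -0.0125, 0.0412]
ee_rot: [0.821, 0.571, 0.0, 0.0]
force: [-1.8, -0.5, 5.9]
finger_gap: 0.624
```

Request:
drive_tool:
  moves:
    - [[0,0,-0.05],[0,0,0]]
    - [[0,0,-0.1],[0,0,0]]
    - [[0,0,-0.25],[0,0,0]]
    - [[0,0,-0.6],[0,0,0]]
    - [[0,0,-0.6],[0,0,0]]
    - [[0,0,-0.3],[0,0,0]]
    - [[0,0,0],[0,0,0]]
    - [[0,0,0],[0,0,0]]

```text
time_s: 27.3
tool_pos: [0.424, -0.0123, 0.1531]
ee_rot: [0.821, 0.571, -0.001, -0.001]
force: [-0.5, -0.2, -2.9]
finger_gap: 0.618
```

```bash
python3 -c "
from h import *
to(.640,-.230,.15,-87.9)
o=optics.get_image('wrist'); cv2.imwrite('pics/w7.png',o['image'][:,:,::-1])
"
```

```text
t 27.3 pos [ 0.424  -0.0123  0.1531] jaw -20.33 tilt deg [-0.12  0.02] F [-0.5 -0.2 -2.9] gap mm 52.5 q [-0.15 -0.31  2.05 -0.    1.41  0.2 ]
shift units (tool xyz) [-2.151  4.636  0.043] turn units z 13.514
```

View pics/w7.png

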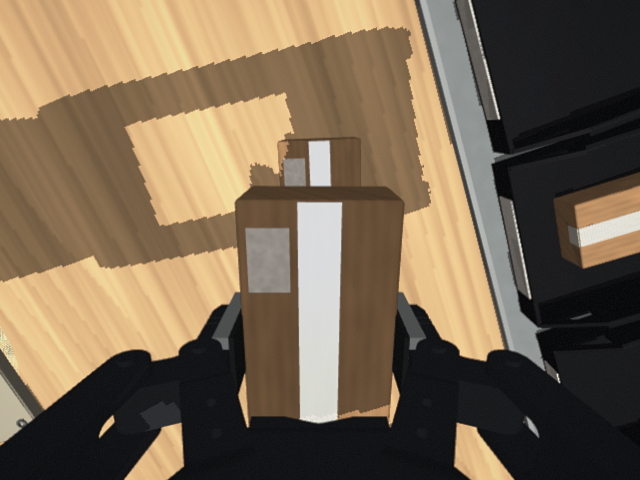

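Request:
drive_tool:
  moves:
    - [[-0.14,0.3,0],[0,0,0]]
    - [[-0.32,0.7,0],[0,0,0]]
    - [[-0.32,0.7,0],[0,0,0]]
    - [[-0.32,0.7,0],[0,0,0]]
    - [[-0.32,0.7,0],[0,0,0]]
    - [[-0.32,0.7,0],[0,0,0]]
    - [[-0.32,0.7,0],[0,0,0]]
    - [[-0.09,0.14,0],[0,0,0.5]]
    - [[0,0,0],[0,0,0]]

```text
time_s: 28.48
tool_pos: [0.6402, -0.2301, 0.1522]
ee_rot: [0.833, 0.553, -0.001, -0.002]
force: [-0.5, 1.3, -2.9]
finger_gap: 0.619
```

Request:
drive_tool:
  moves:
    - [[0,0,0.08],[0,0,1]]
    - [[0,0,0.08],[0,0,1]]
    - [[0,0,0.08],[0,0,1]]
    - [[0,0,0.08],[0,0,1]]
    - [[0,0,0.08],[0,0,1]]
    - [[0,0,0.08],[0,0,1]]
    - [[0,0,0.08],[0,0,1]]
    - [[0,0,0.08],[0,0,1]]
    - [[0,0,0.08],[0,0,1]]
    - [[0,0,0.08],[0,0,1]]
    - [[0,0,0],[0,0,1]]
    - [[0,0,0],[0,0,1]]
    - [[0,0,0],[0,0,1]]
    - [[0,0,0],[0,0,0]]
    - [[0,0,0],[0,0,0]]

```text
time_s: 30.35
tool_pos: [0.6407, -0.2294, 0.1064]
ee_rot: [1.0, 0.02, -0.0, -0.0]
force: [-0.5, 0.0, -3.0]
finger_gap: 0.622
```

```bash
python3 -c "
from h import *
to(.640,-.230,.018,-87.9)
"
```

```text
t 30.35 pos [ 0.6407 -0.2294  0.1064] jaw -87.67 tilt deg [-0.02  0.02] F [-0.5  0.  -3. ] gap mm 52.9 q [-0.42  0.43  1.37  0.    1.35  1.11]
shift units (tool xyz) [-0.011  0.01   1.474] turn units z 0.045
```

Request:
drive_tool:
  moves:
    - [[0,0,0.4],[0,0,0.03]]
    - [[0,0,0.4],[0,0,0]]
    - [[0,0,0.3],[0,0,0]]
    - [[0,0,0.15],[0,0,0]]
    - [[0,0,0.1],[0,0,0]]
    - [[0,0,0.05],[0,0,0]]
    - [[0,0,0.03],[0,0,0]]
    - [[0,0,0],[0,0,0]]
    - [[0,0,0],[0,0,0]]

```text
time_s: 31.48
tool_pos: [0.6414, -0.2303, 0.0212]
ee_rot: [1.0, 0.018, 0.0, 0.0]
force: [1.3, -0.6, -1.9]
finger_gap: 0.619
```

Request:
drive_tool:
  moves:
    - [[0,0,0.02],[0,0,0]]
    - [[0,0,0.01],[0,0,0]]
    - [[0,0,0],[0,0,0]]

```text
time_s: 31.85
tool_pos: [0.641, -0.2301, 0.0187]
ee_rot: [1.0, 0.018, -0.0, -0.0]
force: [-0.3, 0.6, -2.0]
finger_gap: 0.62
```

Request:
drive_tool:
  moves:
    - [[0,0,0.01],[0,0,0]]
    - [[0,0,0],[0,0,0]]
    - [[0,0,0],[0,0,0]]

```text
time_s: 32.22
tool_pos: [0.6411, -0.2302, 0.0183]
ee_rot: [1.0, 0.018, -0.0, 0.0]
force: [-0.6, -0.3, -1.9]
finger_gap: 0.622
```

Request:
drive_tool:
  moves:
    - [[0,0,0.01],[0,0,0]]
    - [[0,0,0],[0,0,0]]
    - [[0,0,0],[0,0,0]]

```text
time_s: 32.6
tool_pos: [0.6412, -0.2302, 0.0183]
ee_rot: [1.0, 0.018, 0.0, 0.0]
force: [-4.7, 1.2, 5.7]
finger_gap: 0.62
```

Contact. Release to about 70 mm and lift.

Request:
drive_tool:
  moves:
    - [[0,0,0],[0,0,0]]
    - [[0,0,0],[0,0,0]]
    - [[0,0,0],[0,0,0]]
    - [[0,0,-0.2],[0,0,0]]
    - [[0,0,-0.4],[0,0,0]]
    - [[0,0,-0.6],[0,0,0]]
    - [[0,0,-0.6],[0,0,0]]
    - [[0,0,-0.4],[0,0,0]]
    - [[0,0,0],[0,0,0]]
    - [[0,0,0],[0,0,-1]]
    - [[0,0,0],[0,0,-1]]
    - [[0,0,0],[0,0,-1]]
    - [[0,0,0],[0,0,-1]]
  gripper: 0.18

```text
time_s: 34.22
tool_pos: [0.6403, -0.2298, 0.1478]
ee_rot: [0.981, 0.192, -0.001, -0.001]
force: [0.3, -0.9, -1.2]
finger_gap: 0.819
```

Request:
drive_tool:
  moves:
    - [[0,0,0],[0,0,-1]]
    - [[0,0,0],[0,0,-1]]
    - [[0,0,0],[0,0,-1]]
    - [[0,0,0],[0,0,-1]]
    - [[0,0,0],[0,0,-1]]
    - [[0,0,0],[0,0,-1]]
    - [[0,0,0],[0,0,-1]]
    - [[0,0,0],[0,0,-1]]
    - [[0,0,0],[0,0,-1]]
    - [[0,0,0],[0,0,0]]
    - [[0,0,0],[0,0,0]]

```text
time_s: 35.6
tool_pos: [0.6407, -0.23, 0.1488]
ee_rot: [0.834, 0.551, -0.0, -0.001]
force: [-0.2, -1.4, -0.1]
finger_gap: 0.82
```

```bash
python3 -c "
from h import *
to(.4245,-.0137,.15,-18.4)
o=optics.get_image('scene'); cv2.imwrite('pics/s8.png',o['image'][:,:,::-1])
"
```

```text
t 35.6 pos [ 0.6407 -0.23    0.1488] jaw -23.09 tilt deg [-0.06  0.03] F [-0.2 -1.4 -0.1] gap mm 69.7 q [-0.42  0.39  1.33 -0.    1.42 -0.02]
shift units (tool xyz) [ 1.903 -4.729 -0.015] turn units z -0.938
```

View pics/s8.png

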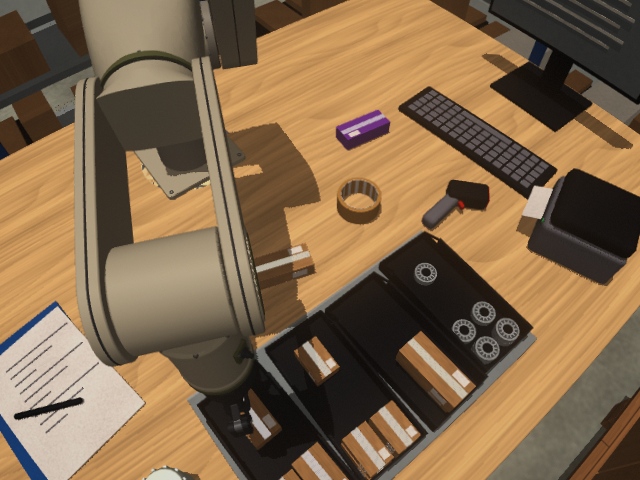

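Request:
drive_tool:
  moves:
    - [[0.12,-0.3,0],[0,0,0]]
    - [[0.29,-0.72,0],[0,0,0]]
    - [[0.29,-0.72,0],[0,0,0]]
    - [[0.29,-0.72,0],[0,0,0]]
    - [[0.29,-0.72,0],[0,0,0]]
    - [[0.29,-0.72,0],[0,0,0]]
    - [[0.29,-0.72,0],[0,0,0]]
    - [[0.04,-0.11,0],[0,0,-0.94]]
    - [[0,0,0.4],[0,0,0]]
    - [[0,0,0.5],[0,0,0]]
    - [[0,0,0.4],[0,0,0]]
    - [[0,0,0.2],[0,0,0]]
    - [[0,0,0],[0,0,0]]
    - [[0,0,0],[0,0,0]]
  gripper: 0.1

```text
time_s: 37.4
tool_pos: [0.4252, -0.0146, 0.0607]
ee_rot: [0.811, 0.586, 0.001, 0.001]
force: [0.1, 0.7, 0.2]
finger_gap: 0.901
```

```bash
python3 -c "
from h import *
to(.4245,-.0137,.009,-18.4)
o=optics.get_image('wrist'); cv2.imwrite('pics/w9.png',o['image'][:,:,::-1])
S=cloud(o).reshape(-1,3)
S=S[(abs(S[:,0]-.42)<.12)&(abs(S[:,1]+.015)<.11)]
for nm,z in(('long',.038),):
        q=S[abs(S[:,2]-z)<.004]
        if len(q)>20:
          r=cv2.minAreaRect(q[:,:2].astype(np.float32)*1000); print(nm,len(q),np.median(q[:,2]).round(4),np.round(r[0],1),np.round(r[1],1),round(r[2],1))
"
```

```text
t 37.4 pos [ 0.4252 -0.0146  0.0607] jaw -18.3 tilt deg [ 0.09 -0.02] F [0.1 0.7 0.2] gap mm 76.6 q [-0.15 -0.2   2.13 -0.    1.21  0.16]
shift units (tool xyz) [ 0.01  -0.016  0.862] turn units z 0.021
long 29962 0.0386 [426.  -13.6] [132.   56.3] 71.7
```

View pics/w9.png

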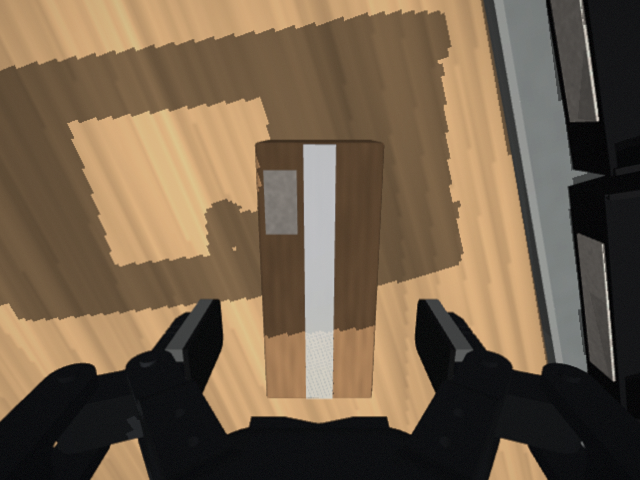

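Request:
drive_tool:
  moves:
    - [[0,0,0.3],[0,0,0]]
    - [[0,0,0.3],[0,0,0]]
    - [[0,0,0.15],[0,0,0]]
    - [[0,0,0.09],[0,0,0]]
    - [[0,0,0],[0,0,0]]
    - [[0,0,0],[0,0,0]]

```text
time_s: 38.2
tool_pos: [0.4249, -0.0145, 0.0099]
ee_rot: [0.81, 0.586, 0.0, 0.0]
force: [0.5, 0.7, 0.2]
finger_gap: 0.9
```

Request:
drive_tool:
  moves:
    - [[0,0,0],[0,0,0]]
    - [[0,0,0],[0,0,0]]
    - [[0,0,0],[0,0,0]]
    - [[0,0,0],[0,0,0]]
    - [[0,0,0],[0,0,0]]
  gripper: 1

```text
time_s: 38.83
tool_pos: [0.4252, -0.0146, 0.0102]
ee_rot: [0.81, 0.586, 0.001, 0.001]
force: [-0.9, 0.3, 5.8]
finger_gap: 0.644
```

Request:
drive_tool:
  moves:
    - [[0,0,-0.05],[0,0,0]]
    - [[0,0,-0.1],[0,0,0]]
    - [[0,0,-0.25],[0,0,0]]
    - [[0,0,-0.6],[0,0,0]]
    - [[0,0,-0.6],[0,0,0]]
    - [[0,0,-0.5],[0,0,0]]
    - [[0,0,0],[0,0,0]]
    - [[0,0,0],[0,0,0]]

```text
time_s: 39.83
tool_pos: [0.4237, -0.0143, 0.1344]
ee_rot: [0.81, 0.586, -0.0, -0.0]
force: [0.1, -0.2, -4.6]
finger_gap: 0.642
```

```bash
python3 -c "
from h import *
to(.637,.061,.14,-88.7)
o=optics.get_image('wrist'); cv2.imwrite('pics/w10.png',o['image'][:,:,::-1])
"
```

```text
t 39.83 pos [ 0.4237 -0.0143  0.1344] jaw -18.28 tilt deg [-0.06  0.01] F [ 0.1 -0.2 -4.6] gap mm 54.6 q [-0.15 -0.3   2.07 -0.    1.37  0.16]
shift units (tool xyz) [ 2.307  2.981 -0.098] turn units z 14.083
```

View pics/w10.png

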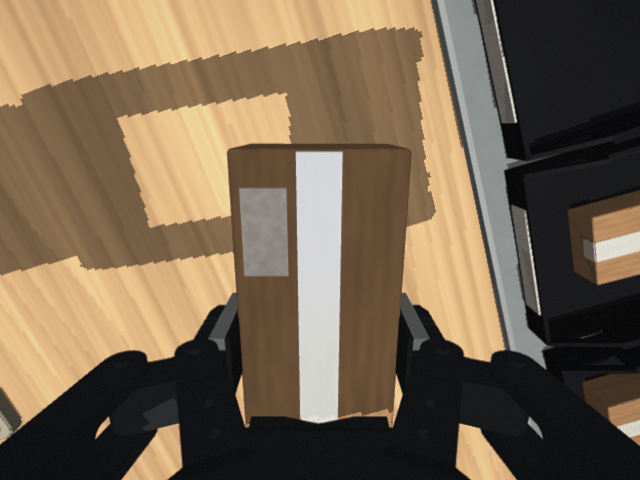

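Request:
drive_tool:
  moves:
    - [[0.2,0.26,0],[0,0,0]]
    - [[0.45,0.58,0],[0,0,0]]
    - [[0.45,0.58,0],[0,0,0]]
    - [[0.45,0.58,0],[0,0,0]]
    - [[0.45,0.58,0],[0,0,0]]
    - [[0.3,0.42,0],[0,0,0.08]]
    - [[0,0,0],[0,0,0]]

```text
time_s: 40.75
tool_pos: [0.6385, 0.0608, 0.132]
ee_rot: [0.812, 0.583, -0.002, -0.001]
force: [0.1, -0.4, -4.9]
finger_gap: 0.647
```

Request:
drive_tool:
  moves:
    - [[0,0,0],[0,0,1]]
    - [[0,0,0],[0,0,1]]
    - [[0,0,0],[0,0,1]]
    - [[0,0,0],[0,0,1]]
    - [[0,0,0],[0,0,1]]
    - [[0,0,0],[0,0,1]]
    - [[0,0,0],[0,0,1]]
    - [[0,0,0],[0,0,1]]
    - [[0,0,0],[0,0,1]]
    - [[0,0,0],[0,0,1]]
    - [[0,0,0],[0,0,1]]
    - [[0,0,0],[0,0,1]]
    - [[0,0,0],[0,0,1]]
    - [[0,0,0],[0,0,1]]
    - [[0,0,0],[0,0,0]]
    - [[0,0,0],[0,0,0]]

```text
time_s: 42.75
tool_pos: [0.6377, 0.06, 0.1344]
ee_rot: [1.0, 0.012, -0.001, 0.0]
force: [-0.2, -0.5, -4.5]
finger_gap: 0.644
```

```bash
python3 -c "
from h import *
to(.638,.061,.0255,-88.7)
o=optics.get_image('wrist'); cv2.imwrite('pics/w11.png',o['image'][:,:,::-1])
S=cloud(o).reshape(-1,3)
q=S[(abs(S[:,1]-.06)<.05)&(S[:,0]>.68)&(S[:,0]<.86)&(abs(S[:,2]-.091)<.005)]
print('stock top',len(q),q.min(0) if len(q) else '')
q=S[(abs(S[:,1]-.06)<.04)&(S[:,0]>.5)&(S[:,0]<.8)&(abs(S[:,2]-.153)<.008)]
print('held top',len(q),q.min(0).round(4),q.max(0).round(4))
"
```

```text
t 42.75 pos [0.6377 0.06   0.1344] jaw -88.57 tilt deg [-0.09 -0.01] F [-0.2 -0.5 -4.5] gap mm 54.8 q [ 0.01  0.3   1.47 -0.    1.37  1.56]
shift units (tool xyz) [ 0.008 -0.017  1.815] turn units z 0.025
stock top 12484 [0.72267069 0.030793   0.08601761]
held top 1540 [0.6016 0.02   0.145 ] [0.7059 0.1    0.161 ]
```

View pics/w11.png

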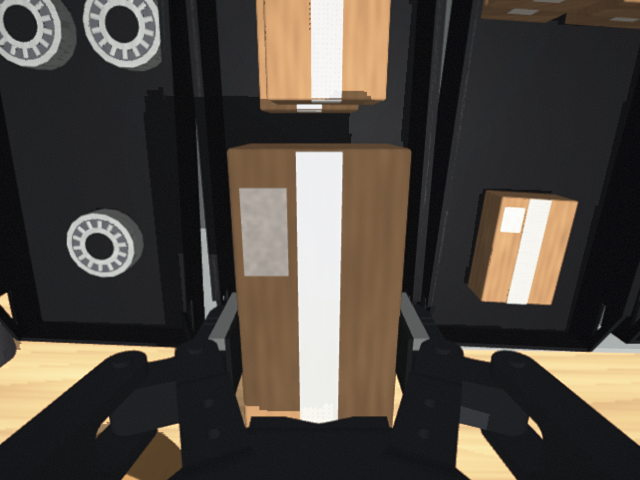

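Request:
drive_tool:
  moves:
    - [[0,-0.01,0.3],[0,0,0]]
    - [[0,0,0.4],[0,0,0]]
    - [[0,0,0.4],[0,0,0]]
    - [[0,0,0.3],[0,0,0]]
    - [[0,0,0.2],[0,0,0]]
    - [[0,0,0.1],[0,0,0]]
    - [[0,0,0.05],[0,0,0]]
    - [[0,0,0],[0,0,0]]
    - [[0,0,0],[0,0,0]]

```text
time_s: 43.92
tool_pos: [0.6392, 0.0608, 0.0311]
ee_rot: [1.0, 0.012, 0.001, 0.0]
force: [0.4, 0.5, -3.4]
finger_gap: 0.644
```

```bash
python3 -c "
from h import *
to(.638,.061,.0252,-88.7)"
```

```text
t 43.92 pos [0.6392 0.0608 0.0311] jaw -88.68 tilt deg [ 0.08 -0.  ] F [ 0.4  0.5 -3.4] gap mm 54.8 q [ 0.01  0.41  1.54 -0.    1.19  1.56]
shift units (tool xyz) [-0.019 -0.004  0.099] turn units z 0.004
```

Request:
drive_tool:
  moves:
    - [[0,0,0.04],[0,0,0]]
    - [[0,0,0.03],[0,0,0]]
    - [[0,0,0.01],[0,0,0]]
    - [[0,0,0],[0,0,0]]
    - [[0,0,0],[0,0,0]]

```text
time_s: 44.55
tool_pos: [0.6386, 0.0608, 0.0255]
ee_rot: [1.0, 0.012, 0.0, 0.0]
force: [0.9, 0.5, -4.9]
finger_gap: 0.644
```

Request:
drive_tool:
  moves:
    - [[0,0,0.01],[0,0,0]]
    - [[0,0,0],[0,0,0]]
    - [[0,0,0],[0,0,0]]

```text
time_s: 44.92
tool_pos: [0.6387, 0.0607, 0.0253]
ee_rot: [1.0, 0.012, 0.0, 0.0]
force: [-2.4, -0.0, 0.0]
finger_gap: 0.639
```

Request:
drive_tool:
  moves:
    - [[0,0,0.005],[0,0,0]]
    - [[0,0,0],[0,0,0]]

```text
time_s: 45.18
tool_pos: [0.6387, 0.0608, 0.0252]
ee_rot: [1.0, 0.012, 0.0, 0.0]
force: [-4.6, -0.1, 5.0]
finger_gap: 0.643
```

Request:
drive_tool:
  moves:
    - [[0,0,0],[0,0,0]]
    - [[0,0,0],[0,0,0]]
    - [[0,0,0],[0,0,0]]
    - [[0,0,-0.2],[0,0,0]]
    - [[0,0,-0.4],[0,0,0]]
    - [[0,0,-0.6],[0,0,0]]
    - [[0,0,-0.6],[0,0,0]]
    - [[0,0,-0.6],[0,0,0]]
    - [[0,0,-0.6],[0,0,0]]
    - [[-0.5,-0.4,0],[0,0,0]]
    - [[-0.6,-0.6,0],[0,0,0]]
    - [[-0.6,-0.6,0],[0,0,0]]
    - [[-0.6,-0.6,0],[0,0,0]]
    - [[-0.6,-0.6,0],[0,0,0]]
    - [[-0.3,-0.6,0],[0,0,0]]
    - [[0,-0.6,0],[0,0,0]]
    - [[0,-0.4,0],[0,0,0]]
    - [[0,0,0],[0,0,0]]
  gripper: 0.18

```text
time_s: 47.42
tool_pos: [0.4403, 0.3217, 0.2055]
ee_rot: [1.0, 0.013, 0.0, -0.0]
force: [-0.2, -0.5, 0.4]
finger_gap: 0.824
```

```bash
python3 -c "
from h import *
st()
for n in('scene','side'):
  o=optics.get_image(n); cv2.imwrite('pics/fin_%s.png'%n,o['image'][:,:,::-1])
  S=cloud(o).reshape(-1,3)
  for nm,x,y,z,h in(('bear',.628,.212,.031,.016),('short',.633,-.08,.041,.026),('mid',.641,-.23,.045,.03),('long',.639,.061,.053,.038)):
    q=S[(abs(S[:,0]-x)<.074)&(abs(S[:,1]-y)<.052)&(abs(S[:,2]-z)<.005)]
    if len(q)<20: print(n,nm,len(q));continue
    r=cv2.minAreaRect(q[:,:2].astype(np.float32)*1000); print(n,nm,len(q),np.median(q[:,2]).round(4),np.round(r[0],1),np.round(r[1],1),round(r[2],1))
"
```

```text
t 47.42 pos [0.4403 0.3217 0.2055] jaw -88.55 tilt deg [0.05 0.04] F [-0.2 -0.5  0.4] gap mm 70.0 q [ 0.54 -0.01  1.68  0.    1.47  2.08]
scene bear 440 0.0315 [602.1 213.2] [99.1 95.4] 89.7
scene short 1176 0.0418 [614.9 -78.8] [111.7 101.8] 0.1
scene mid 1908 0.0458 [ 630.2 -231. ] [126.3  66.8] 0.0
scene long 1936 0.0537 [638.6  60. ] [132.   57.7] 0.9
side bear 194 0.0289 [601.4 215.7] [86.6 94.4] 89.8
side short 660 0.0404 [614.7 -79.9] [ 95.6 111.7] 89.5
side mid 1114 0.0438 [ 640.1 -229.5] [106.3  54.4] 2.3
side long 988 0.0513 [637.2  61.1] [133.8  57.5] 1.0
```

View pics/fin_scene.png

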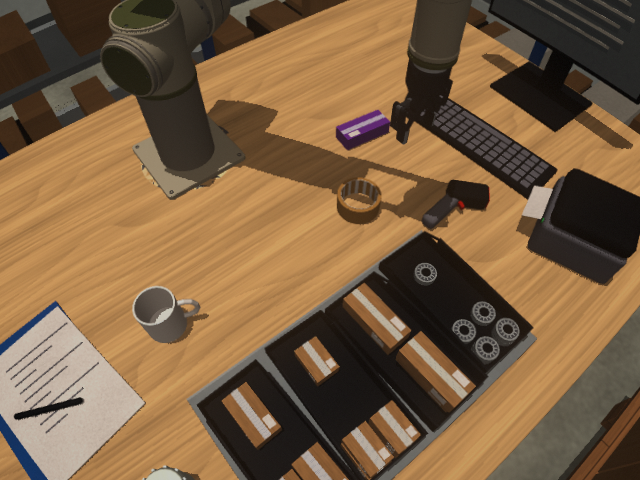

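View pics/fin_side.png

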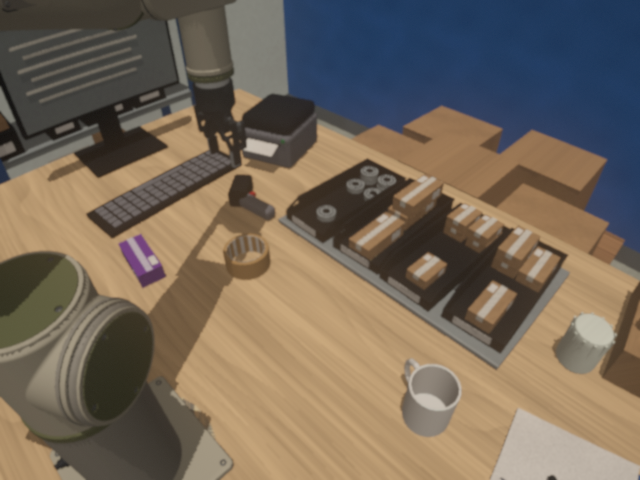

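```bash
python3 -c "
from plant import sign_off
print(sign_off())"
```

```text
the job is handed in; nothing more can be done
None
```

I took the stack apart from the top and laid each part flat on the floor of its own bin, in front of the stock. The three cartons lie lengthwise. I handed the job in at about 47.5 s of the 122 s allowed.

- **Set down:** I lowered each part in small steps until the wrist force showed contact, at most about 11 N, before opening the fingers.
- **Heights:** In the last pictures the tops measure 29–32 mm for the bearing, 40–42 mm for the short carton, 44–46 mm for the middle and 51–54 mm for the long. Lying flat they should be 31, 41, 45 and 53 mm, so all are within the 2 mm calibration.
- **Outlines:** The long carton measured true in both views, and the middle carton in the side view. The bearing and short-carton outlines from the two fixed cameras, and the middle's from the scene camera, came out too large because they took in the bin lip and walls. For those I relied on the heights and the pictures, plus a wrist-camera outline of the bearing taken just after release.
- **Left alone:** The mug, the tape roll and the purple carton are where they were in the first pictures, compared by eye. The gripper is clear and touching nothing.

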